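# Pull the pre-filter of the fume filter box and check it against the light

### The job

The bench fume filter is due for its check. Give the wing catch on its cover a quarter turn anticlockwise, swing the cover right up so that it stays open, and draw the tabbed pre-filter plate up out of its slot; then hold the plate up in front of the lit work light, upright, square to the lamp and centred on it, about 6 cm from the lamp face without touching it. Finish there, still holding the plate in the gripper, with the cover left open and the other things on the bench undisturbed.

Things in the scene. Friction and masses are not known exactly. Their poses are not given: they have to be found in the camera images.
- filter_box: grey fume filter box, fixed, 160 deep (x) x 156 wide (y) x 94 high to its deck; louvred front at -x, hose spigot on the -y side. Origin: centre of its underside on the bench, z up, x from front to back. On the deck under the cover: steel catch keeper (x -75 to -63, 24 high, 26 wide), pre-filter slot 15 x 99 centred at x -12, clamped main cartridge (x 20 to 66, 5 high; stays)
- cover (a joint): hinge angle of the cover, rad: 0 closed, 1.9 fully open (leaning back past upright, at its stop). A stiff friction hinge: the cover stays at any angle where it is left; about 5 N at the front edge lifts it. The locked catch holds it shut
- cover_hinge (a point): a point on the cover's hinge line, in the middle of its length: at the back of the box (x = +84 in the box's frame), 96 above the bench; the hinge line runs along the box's y
- cover_edge (a point): middle of the cover's front lower edge, 164 from the hinge line, in the hinge's plane. The cover is a grey hood 160 x 156, open below: skirts 3 thick hang 28 from a 4 thick top plate, whose outer face is 128 above the bench when shut
- catch (a joint): angle of the wing catch, rad: 0 locked (wing parallel to the cover's front edge), 1.571 unlocked, at its stop (wing pointing front to back); turns anticlockwise seen from above, starts between 0 and 0.25, frees the cover from about 1.2 on. Light friction; it stays where it is left
- catch_grip (a point): centre of the wing of the black catch on top of the cover near its front edge, on the catch's axis; 134 in front of the hinge line and 147 above the bench when shut. The wing is 10 thick (its own x), 36 long (its own y) and stands 24 out of a round collar of radius 16, to 31 above the cover
- prefilter_center (a point): centre of the pre-filter plate's panel: a pleated paper panel in a grey plastic frame, 12 thick (its x) x 96 wide (its y) x 80 high (its z); starts standing in its slot with the panel's top level with the deck. 1.5 clearance each side
- prefilter_tab (a point): grip point of the plate's pull tab, 55 above the panel's centre: the tab is 10 thick (x) x 30 wide (y) and rises 26 above the panel's top edge (11 above this point). The plate leaves the slot once it is raised 82
- light_face (a point): centre of the lit face of the LED work light, a flat black lamp 150 wide x 112 high on a steel tube stand, fixed to the bench; the face is upright, 150 above the bench, and looks along this point's -x; y runs along its width, z up. The lamp's top is 206 above the bench; its stand's foot tubes reach 40 in front of the face, 14 high
- flux_bottle_c (a point): loose bystander: cream bottle with a black spout, 40 x 40 x 100; point at its centre
- pcb_module_c (a point): loose bystander: small green circuit board, 45 x 75 x 13; point at its centre
- long_nose_c (a point): loose bystander: pliers with yellow handles, 149 x 75 x 12; point at its centre
- spool_tin_c (a point): loose bystander: white reel with yellow flanges, 48 x 48 x 58; point at its centre

How it is judged (in metres and radians):
On the way, in this order (a step that is already met when the one before it is completed fails the run):
1. the catch is turned free with the cover still down (value of joint catch above 1.15 rad and value of joint cover below 0.3 rad), for 0.1 s.
2. the cover is swung up to stay open, the plate still in its slot (value of joint cover above 1.4 rad and z of prefilter_center in the frame of filter_box below 0.07 m), for 0.2 s.
3. the plate is drawn up out of its slot, upright (z of prefilter_center in the frame of filter_box above 0.135 m and angle between prefilter_center's own z axis and vertical below 0.5 rad and contact force between the fingers and prefilter above 1 N), for 0.1 s.
At the end, for the whole second after the job is handed in: The plate hangs in the gripper's fingers in front of the lamp, at rest, its centre 30 to 100 mm from the lamp face and within 30 mm of the face's centre sideways and in height, parallel to the face and upright within 0.22 rad, not touching the lamp; the cover is left open (over 1.3 rad) (contact force between the fingers and prefilter above 1 N and x of prefilter_center in the frame of light_face between -0.1 and -0.03 m and y of prefilter_center in the frame of light_face between -0.03 and 0.03 m and z of prefilter_center in the frame of light_face between -0.03 and 0.03 m and angle between the x axis of prefilter_center and the x axis of light_face, either way round below 0.22 rad and angle between prefilter_center's own z axis and vertical below 0.22 rad and linear speed of prefilter below 0.02 m/s and contact force between prefilter and work_light below 0.1 N and value of joint cover above 1.3 rad); the arm keeps its last pose, push and grip.
It fails at once if a bystander is moved more than 3 cm (distance of any of flux_bottle_c, pcb_module_c, long_nose_c, spool_tin_c from where it was at the start of the episode above 0.03 m).
It fails at once if the plate is knocked against the lamp (contact force between prefilter and work_light above 3 N).
It also fails if it takes over 64 s, if anything falls off the work surface, if the arm or the gripper's body presses on something with over 40 N, if the wrist force passes 120 N, or if a joint passes its speed limit or range.

### The arm

A 6-joint arm with a two-finger parallel gripper is mounted at the origin on a cart in front of the work surface, level with it; the furniture and walls round the work are solid. World frame = base frame: x ahead of the robot, y to its left, z up, the work surface at z = 0. Lengths are in mm, angles in rad, forces in N, time in s.
With the tool pointing down it reaches from about 350 to 775 mm from the base axis. Payload 5.5 kg.
Tool frame: the origin (TCP) lies at the very end of the fingers, on their centre line; the grasp point (between the pads) lies 19 mm behind it; z points along the fingers, y is the line along which they close (so a half turn about z gives the same grasp; the last joint's range is limited). The gripper opens to 85 mm and grips with 20 to 120 N. Pads are 22 mm wide; open, the fingers measure 114 mm over their backs; the gripper's body (76 mm by 85 mm) begins 54 mm behind the grasp point. The pads swing forward as they close: fully open they stand 13 mm farther back than shut.
Start: joints at [-1.408, 0.313, 0.046, 1.304, 0, 1.431], TCP at [171.457, -548.885, 231.323] pointing down, gripper open.
Joint ranges: [-2.76, 2.76], [-0.86, 1.69], [-1.03, 1.26], [-2.2, 2.34], [-1.47, 1.5], [-3.14, 3.14]. Speed limits (rad/s): [2.57, 2.57, 3.14, 3.14, 3.14, 3.14].

### API

Orientations are given as a unit quaternion [x, y, z, w].
In Python, from workcell import ctrl, jaws, cams, order gives the robot as it stands. Calls block until the motion is done:
- ctrl.reach(position, orientation): joint-space move of the TCP to a pose.
- ctrl.move_linear(position, attitude=None, max_speed=150): straight line of the TCP; attitude=None keeps the orientation; max_speed is the mean speed in mm/s.
- ctrl.movej(angles): joint-space move.
- jaws.grip(opening, grasp_force=None): finger opening in mm; grasp_force is the grip in N (None keeps the last); returns when the fingers have stopped.
- ctrl.sleep(seconds).
- ctrl.inverse_kinematics(position, orientation): joint angles nearest the present ones, or None.
- ctrl.state(): the state.
- cams.snapshot(name): name is "side" or "top" or "wrist"; returns a dict with "img" (480x640x3 uint8, blue, green, red), "intrinsics" (3x3 intrinsics, pixels), "R" (3x3) and "t" (3): a world point X has camera coordinates R X + t. Camera axes: x right, y down, z forward; pixel columns grow to the right and rows downward; lengths in mm; the calibration is good to about 2 mm. A picture is of the moment at which its call begins. There is no depth.
A pose or a line that the arm cannot do raises ctrl.IKError and nothing moves.
- order.hand_in(): hands the job in; it is judged then, once.
The state is a dict: "t": time; "joint_pos": joint angles; "qvel": joint speeds; "tau": joint torques, N m; "ee_pos": TCP position; "tool_rot": TCP orientation; "ft_force": force on the tool from outside, world axes, zero at the start; "wrist_torque": the same for the moment, N m; "grip_width": finger opening in mm; "grip_force": force on a finger pad.
Only numpy, scipy, OpenCV 4.12 (cv2) and the standard library are available. Lean on these libraries where they do the work, as an engineer would, in place of code of your own. Each camera call takes 0.05 s, during which the arm holds its last target. There are 200 camera calls.

## Working session

There is one attempt and no reset: what is moved stays moved. The work goes in short steps, each a Python script; the robot and the scene stay as the last script left them, time stands still between calls to the robot, and variables do not carry over. Pictures are saved under pics/ and viewed, at most 13 in all, crops included, and the job is handed in when it is done.

```bash
mkdir -p pics; ls; python3 - <<'E'
from workcell import ctrl,jaws,cams,order
import cv2,numpy as np
for n in("top","side"):
    s=cams.snapshot(n);cv2.imwrite(f"pics/{n}0.png",s["img"]);np.savez(f"{n}0.npz",**s)
    print(n,s["intrinsics"].tolist(),np.round(s["R"],4).tolist(),np.round(-s["R"].T@s["t"],1))
s=ctrl.state();print(s["t"],s["ee_pos"],s["tool_rot"],s["grip_width"])
E
```

```text
pics
top [[548.5863109256524, 0.0, 318.1286872871473], [0.0, 548.5863109256524, 246.29250451769167], [0.0, 0.0, 1.0]] [[0.0073, -0.9998, -0.0197], [-0.9914, -0.0046, -0.1311], [0.131, 0.0205, -0.9912]] [ 375.3   74.3 1312.2]
side [[481.252355715302, 0.0, 316.29802667162767], [0.0, 481.252355715302, 241.28168384411006], [0.0, 0.0, 1.0]] [[-0.97, -0.2422, -0.0227], [-0.1207, 0.5604, -0.8194], [0.2111, -0.792, -0.5728]] [ 320.9 1008.4  791.4]
0.1 [ 171.38350091 -548.3865893   230.48574925] [ 9.88560895e-01  1.50820011e-01 -2.80916548e-06 -8.25648077e-04] 85.29116370433889
```

View pics/top0.png

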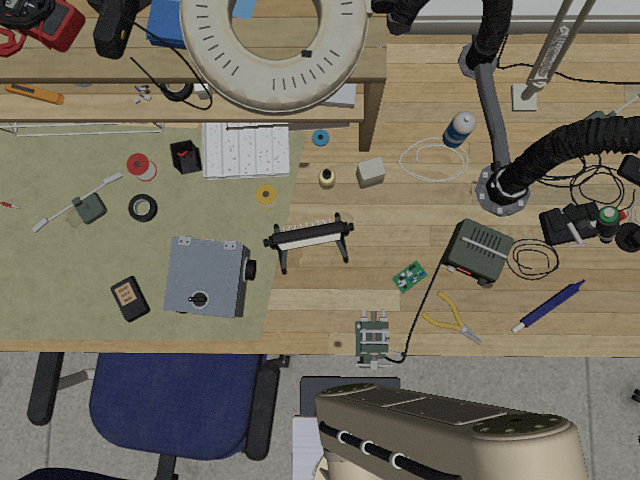

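View pics/side0.png

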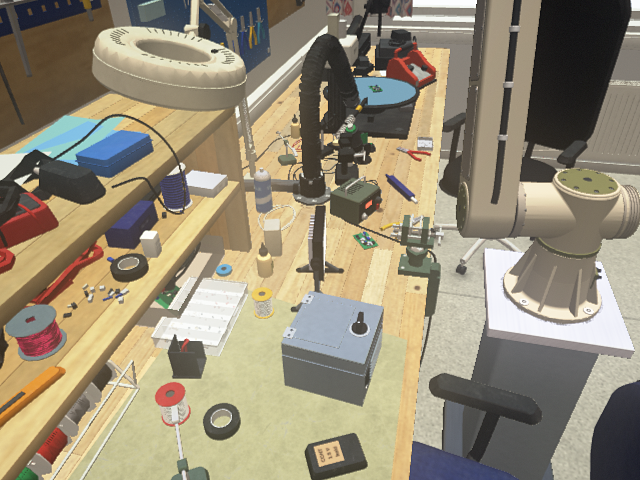

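The top view shows the box at about (207,278), with its catch at (199,299) and the hose on its right. The lamp is at about (310,240). Bystanders: bottle (327,177), spool (265,193), board (408,277), pliers (452,318). I'll zoom in on the box and the lamp.

```bash
cat > h.py <<'E'
import numpy as np
def ray(s,uv):
    R,t,K=s["R"],s["t"],s["intrinsics"]
    d=R.T@np.linalg.solve(K,[uv[0],uv[1],1]); return -R.T@t,d
def onz(s,uv,z):
    c,d=ray(s,uv); return c+d*(z-c[2])/d[2]
def two(a,ua,b,ub):
    c1,d1=ray(a,ua);c2,d2=ray(b,ub)
    k=np.linalg.lstsq(np.c_[d1,-d2],c2-c1,rcond=None)[0]
    p,q=c1+k[0]*d1,c2+k[1]*d2
    return (p+q)/2,np.linalg.norm(p-q)
def px(s,X):
    p=s["intrinsics"]@(s["R"]@np.asarray(X)+s["t"]); return p[:2]/p[2]
E
python3 - <<'E'
import cv2,numpy as np
from h import *
t=dict(np.load("top0.npz"));s=dict(np.load("side0.npz"))
a=cv2.resize(t["img"][205:325,155:355],None,fx=4,fy=4,interpolation=cv2.INTER_CUBIC)
cv2.imwrite("pics/topc.png",a)
b=cv2.resize(s["img"][200:400,260:400],None,fx=3,fy=3,interpolation=cv2.INTER_CUBIC);cv2.imwrite("pics/sidec.png",b)
E
```

```text
(no output)
```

View pics/topc.png

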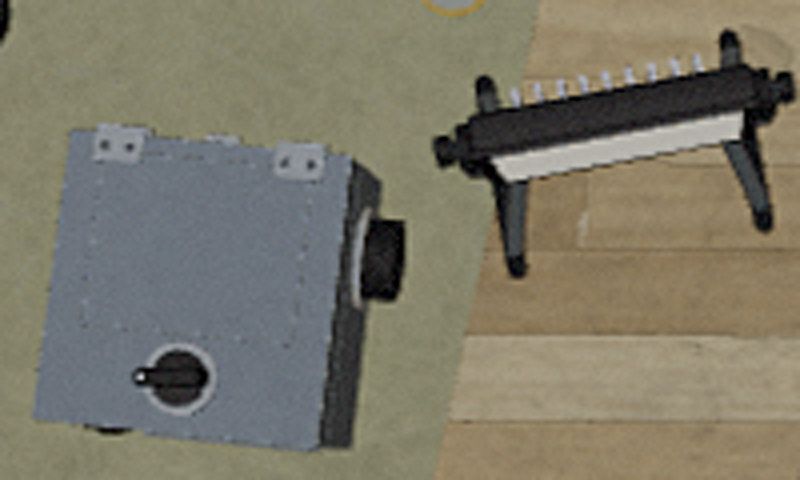

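View pics/sidec.png

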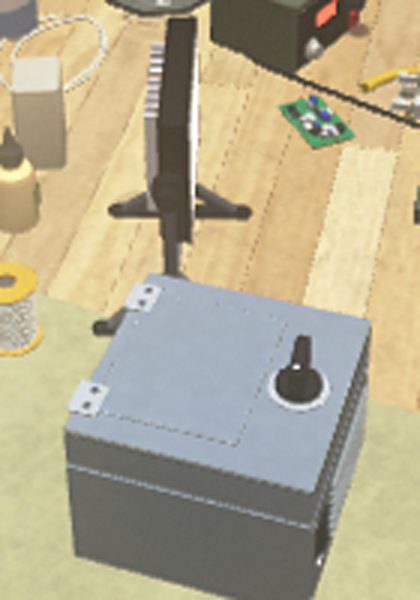

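Crop views: cover-top corners at crop pixels (70,130), (35,418), (318,450) and (352,158). The catch wing lies from (137,377) to (208,377). The top edge of the lamp's lit face runs from (490,155) to (745,112). The lit face looks towards the robot.

```bash
python3 - <<'E'
import cv2,numpy as np
from h import *
np.set_printoptions(precision=1,suppress=True)
t=dict(np.load("top0.npz"));s=dict(np.load("side0.npz"))
T=lambda u,v:np.array([u/4+155-.4,v/4+205-.4]); S=lambda u,v:np.array([u/3+260-.3,v/3+200-.3])
c=[onz(t,T(*p),128) for p in[(70,130),(35,418),(318,450),(352,158)]]
d=[onz(s,S(*p),128) for p in[(153,274),(65,432),(315,493),(372,320)]]  # BR, BL, FL, FR
print("top BL FL FR BR",*c,sep="\n");print("side BR BL FL FR",*d,sep="\n")
for a,b in((0,1),(1,2),(2,3),(3,0)):print(np.linalg.norm(c[a]-c[b]),np.degrees(np.arctan2(*(c[b]-c[a])[[1,0]])))
print("centre",sum(c)/4,sum(d)/4)
print("wing",onz(t,T(137,377),159),onz(t,T(208,377),159))
print("collar",onz(t,T(179,378),132))
print("collar side",onz(s,S(299,385),132), "wing tip",onz(s,S(303,340),159))
for p in((470,150),(757,105),(490,155),(745,112)):print("lamp206",onz(t,T(*p),206))
for p in((512,182),(740,140)):print("lamp94",onz(t,T(*p),94))
for p,q in((( 516,270),None),((764,225),None),((485,82),None),((730,35),None)):print("foot",onz(t,T(*p),7))
for n,uv,z in(("flux",(327,177),50),("pcb",(408,277),7),("plier",(452,318),6),("spool",(265,193),40)):print(n,onz(t,uv,z))
E
```

```text
top BL FL FR BR
[550.6 419.4 128. ]
[393.5 431.8 128. ]
[377.5 278.2 128. ]
[535.8 263.9 128. ]
side BR BL FL FR
[532.8 270.4 128. ]
[548.6 425.5 128. ]
[391.  438.7 128. ]
[377.9 283.9 128. ]
157.56938369777893 175.51316283507686
154.42125583482812 -95.95006833541083
158.95051695504475 -5.158790059258944
156.2561832576798 84.56965271376183
centre [464.4 348.3 128. ] [462.5 354.6 128. ]
wing [414.8 369.4 159. ] [415.1 331.9 159. ]
collar [415.4 353.6 132. ]
collar side [414.5 358.1 132. ] wing tip [414.9 345.5 159. ]
lamp206 [529.6 191.1 206. ]
lamp206 [553.5  44.9 206. ]
lamp206 [527.1 180.9 206. ]
lamp206 [549.8  51.  206. ]
lamp94 [527.3 179.1  94. ]
lamp94 [551.6  51.4  94. ]
foot [485.2 183.3   7. ]
foot [513.   35.4   7. ]
foot [598.9 203.8   7. ]
foot [628.3  56.    7. ]
flux [707.1  80.6  50. ]
pcb [ 475.2 -112.8    7. ]
plier [ 379.4 -214.6    6. ]
spool [670.5 227.7  40. ]
```

```bash
cat >> h.py <<'E'
from scipy.spatial.transform import Rotation as Rot
BOX=np.array([463.4,351.5,0]);BY=-0.092
LAMP=np.array([539.5,116.5,150]);LY=-0.175
def Q(psi,tilt=0,yaw=BY):
    y=np.array([np.cos(psi),np.sin(psi),0]);z=np.array([0,0,-1.])
    R=Rot.from_matrix(np.c_[np.cross(y,z),y,z])
    ax=np.array([-np.sin(yaw),np.cos(yaw),0])
    return (Rot.from_rotvec(ax*tilt)*R).as_quat()
def box(p): return BOX+Rot.from_rotvec([0,0,BY]).apply(p)
E
python3 - <<'E'
from workcell import ctrl,jaws,cams
import cv2,numpy as np
from h import *
np.set_printoptions(precision=3,suppress=True)
p=box([-50,0,0]);p[2]=260;print(p)
for psi in(0,np.pi):
    for k in(0,1.41,1.6):print(psi,k,ctrl.inverse_kinematics(p,Q(psi+k)))
s=ctrl.state();e=np.array(s["ee_pos"]);e[:2]*=450/np.hypot(*e[:2]);e[2]=330
ctrl.move_linear(e,max_speed=200)
q=ctrl.inverse_kinematics([350,300,330],Q(0));q2=ctrl.inverse_kinematics([350,300,330],Q(np.pi));print(q,q2)
E
```

```text
[413.611 356.094 260.   ]
0 0 [0.564 0.25  0.03  1.351 0.    2.134]
0 1.41 [0.564 0.25  0.03  1.351 0.    0.724]
0 1.6 [0.564 0.25  0.03  1.351 0.    0.534]
3.141592653589793 0 [ 0.564  0.25   0.03   1.351  0.    -1.007]
3.141592653589793 1.41 [ 0.564  0.25   0.03   1.351  0.    -2.417]
3.141592653589793 1.6 [ 0.564  0.25   0.03   1.351  0.    -2.607]
[ 0.534  0.08  -0.005  1.486  0.     2.105] [ 0.534  0.08  -0.005  1.486  0.    -1.037]
```

```bash
python3 - <<'E'
from workcell import ctrl,jaws,cams
import cv2,numpy as np
from h import *
np.set_printoptions(precision=2,suppress=True)
def arc(th,al,h=60): # tcp for grip point h above hinge plane
    v=np.array([-134*np.cos(th)+h*np.sin(th),0,134*np.sin(th)+h*np.cos(th)])
    return box(np.array([84,0,96])+v+19*np.array([-np.sin(al),0,-np.cos(al)]))
for f in(0,.5,.7):
    print(f,[ctrl.inverse_kinematics(arc(th,f*th),Q(BY+np.pi/2,f*th)) is not None for th in np.arange(0,1.7,.2)])
ctrl.reach([350,300,330],Q(0))
p=box([-50,0,0]);p[2]=250
ctrl.reach(p,Q(0))
s=cams.snapshot("wrist");cv2.imwrite("pics/w1.png",s["img"]);np.savez("w1.npz",**s)
print(ctrl.state()["t"],ctrl.state()["ee_pos"],-s["R"].T@s["t"])
E
```

```text
0 [True, True, True, True, True, True, True, True, True]
0.5 [True, True, True, True, True, True, True, False, False]
0.7 [True, True, True, True, True, True, False, False, False]
4.325 [413.58 355.55 250.61] [414.32 425.59 391.64]
```

View pics/w1.png

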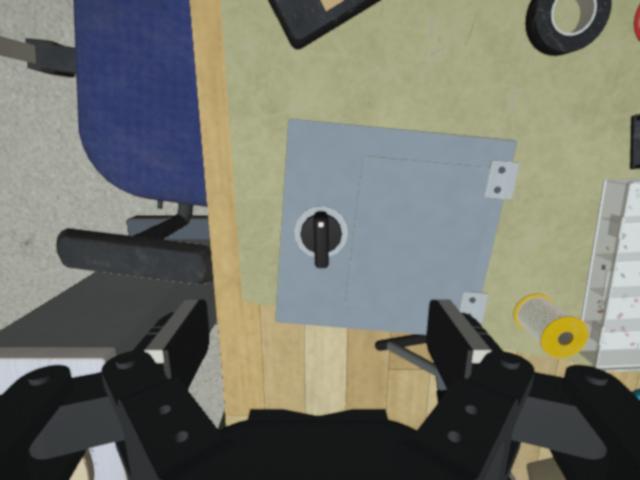

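The wrist view shows the wing from (321,212) to (321,268), with the collar centred at (321,232). The cover corners are at (289,119), (277,322) and (517,140).

```bash
python3 - <<'E'
import numpy as np
from h import *
np.set_printoptions(precision=1,suppress=True)
s=dict(np.load("w1.npz"))
print("FL FR BL",*[onz(s,u,128) for u in((289,119),(277,322),(517,140))])
print("wing",onz(s,(321,212),159),onz(s,(321.5,268),159),"collar",onz(s,(320.8,232),131))
print("expect",box([-80,78,128]),box([-80,-78,128]),box([80,78,128]),box([-50,0,0]))
E
```

```text
FL FR BL [394.2 434.7 128. ] [381.4 280.7 128. ] [551.3 421.  128. ]
wing [416.  376.7 159. ] [416.4 338.3 159. ] collar [416.1 355.9 131. ]
expect [390.9 436.5 128. ] [376.6 281.2 128. ] [550.2 421.8 128. ] [413.6 356.1   0. ]
```

```bash
sed -i 's/^BOX=.*/BOX=np.array([465.5,351.3,0]);BY=-0.088/' h.py; python3 - <<'E'
from workcell import ctrl,jaws,cams
import cv2,numpy as np
from h import *
np.set_printoptions(precision=2,suppress=True)
def st():
    s=ctrl.state();print(round(s["t"],2),np.array(s["ee_pos"]),"F",np.array(s["ft_force"]),"T",np.array(s["wrist_torque"]),"w",round(s["grip_width"],1),round(s["grip_force"],1))
p=box([-50,0,0]);p[2]=138
jaws.grip(50,40)
ctrl.move_linear(p+[0,0,30],Q(0));ctrl.move_linear(p,max_speed=60);st()
jaws.grip(0,40);st()
for k in np.linspace(0,BY+1.55,7)[1:]: ctrl.move_linear(p,Q(k))
st()
s=cams.snapshot("wrist");cv2.imwrite("pics/w2.png",s["img"][:400,200:600]);np.savez("w2.npz",**s)
E
```

```text
6.12 [415.57 355.64 137.78] F [0.35 0.44 0.02] T [-0.02  0.   -0.  ] w 49.9 0.0
6.56 [415.67 355.88 138.46] F [-1.35  0.73  3.27] T [-0.05  0.28  0.05] w 9.1 43.3
8.91 [415.09 355.43 138.41] F [-3.33 -0.59  7.5 ] T [-0.33  0.85  0.06] w 9.3 43.9
```

View pics/w2.png

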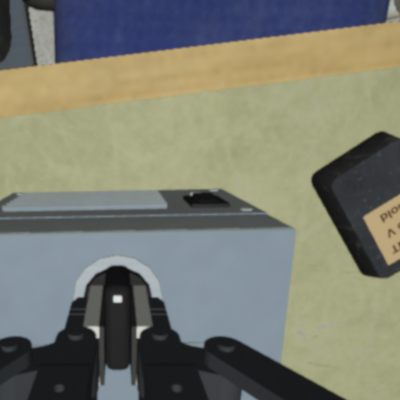

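The wing is gripped and points front to back, so the catch has turned. Next I lift the cover along its arc.

```bash
cat >> h.py <<'E'
def arc(th,al,h=54,d=12):
    v=np.array([-134*np.cos(th)+h*np.sin(th),0,134*np.sin(th)+h*np.cos(th)])
    return box(np.array([84,0,96])+v+d*np.array([-np.sin(al),0,-np.cos(al)]))
def st(ctrl):
    s=ctrl.state();print(round(s["t"],2),np.round(s["ee_pos"],1),"F",np.round(s["ft_force"],1),"T",np.round(s["wrist_torque"],2),"w",round(s["grip_width"],1),round(s["grip_force"],1));return s
E
python3 - <<'E'
from workcell import ctrl,jaws,cams
import cv2,numpy as np
from h import *
for th in np.arange(0.1,1.11,.1):
    al=.7*min(th,1.0)
    try: ctrl.move_linear(arc(th,al),Q(BY+1.55,al),max_speed=60)
    except ctrl.IKError as e: print(th,e);break
    s=st(ctrl)
    if np.linalg.norm(s["ft_force"])>35: print("stop",th);break
s=cams.snapshot("side");cv2.imwrite("pics/s2.png",s["img"][100:420,180:500])
E
```

```text
9.34 [419.5 354.9 150.2] F [-4.4 -0.2  1.1] T [0.19 1.19 0.01] w 8.8 43.1
9.72 [426.1 354.4 162.9] F [-5.2  0.2  1.7] T [ 0.06  1.27 -0.03] w 9.0 42.9
10.11 [434.  353.6 174.9] F [-5.1 -1.1  1.4] T [-0.04  1.28  0.04] w 8.7 42.7
10.49 [443.  352.8 185.9] F [-4.8 -0.5  1.2] T [-0.09  1.13  0.04] w 9.1 42.6
10.88 [453.  351.8 195.9] F [-5.6 -0.8  1.1] T [-0.19  1.07  0.08] w 9.4 42.3
11.26 [463.8 350.9 204.9] F [-5.3 -1.7  0.6] T [-0.3   1.18  0.15] w 8.9 42.2
11.64 [475.5 349.8 212.7] F [-6.2 -1.9  1.6] T [-0.38  1.1   0.16] w 9.1 41.9
12.03 [487.8 348.7 219.4] F [-7.  -2.5  1.8] T [-0.37  1.22  0.35] w 9.3 41.8
12.41 [501.  347.5 224.9] F [-6.4 -3.9  2.4] T [-0.46  1.25  0.42] w 8.9 41.6
12.83 [515.2 346.2 228.6] F [-4.7 -2.9  2.2] T [-0.48  0.49  0.43] w 8.6 41.6
1.1 the arm cannot follow that straight line within its joint ranges
```

View pics/s2.png

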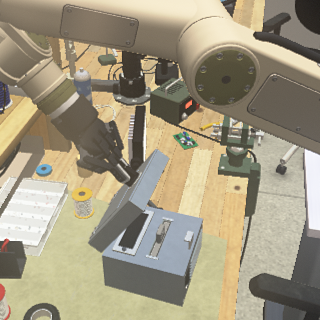

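The cover is about 1 rad open. I'll release the wing, come round to the front and push the edge back.

```bash
python3 - <<'E'
from workcell import ctrl,jaws,cams
import cv2,numpy as np
from h import *
jaws.grip(40);s=st(ctrl)
e=np.array(s["ee_pos"])
q=BY+1.55
def go(f,*a,**k):
    try: f(*a,**k)
    except ctrl.IKError as x: print("IK",a,x); raise
up=e+[0,0,120]
go(ctrl.move_linear,e+[0,0,60],max_speed=150)
go(ctrl.reach,up,Q(q,.3));st(ctrl)
jaws.grip(0,40)
go(ctrl.reach,box([-70,0,335]),Q(q))
go(ctrl.move_linear,box([-70,0,215]),Q(q));st(ctrl)
for x in(-25,0,25,50,75,90,105):
    go(ctrl.move_linear,box([x,0,215]),Q(q),max_speed=80);s=st(ctrl)
    if np.linalg.norm(s["ft_force"])>35: print("stop");break
s=cams.snapshot("side");cv2.imwrite("pics/s3.png",s["img"][100:420,180:500]);np.savez("s3.npz",**s)
E
```

```text
13.28 [514.9 347.1 228.6] F [0.8 0.2 0.2] T [-0.1  -0.56  0.  ] w 40.5 0.0
IK (array([514.8904216 , 347.05615828, 288.64436338]),) the arm cannot follow that straight line within its joint rangesTraceback (most recent call last):
  File "<stdin>", line 11, in <module>
  File "<stdin>", line 8, in go
workcell.IKError: the arm cannot follow that straight line within its joint ranges
```

```bash
python3 - <<'E'
from workcell import ctrl,jaws,cams
import cv2,numpy as np
from h import *
s=ctrl.state();e=np.array(s["ee_pos"]);q=BY+1.55
def go(f,*a,**k):
    try: f(*a,**k)
    except ctrl.IKError as x: print("IK",a,x); raise
go(ctrl.move_linear,e+[0,0,30],Q(q,.5),max_speed=80);st(ctrl)
go(ctrl.move_linear,e+[0,0,110],Q(q,.1),max_speed=150);st(ctrl)
jaws.grip(0,40)
go(ctrl.reach,box([-70,0,335]),Q(q))
go(ctrl.move_linear,box([-70,0,215]),Q(q));st(ctrl)
for x in(-25,0,25,50,75,90,105):
    go(ctrl.move_linear,box([x,0,215]),Q(q),max_speed=80);s=st(ctrl)
    if np.linalg.norm(s["ft_force"])>35: print("stop");break
s=cams.snapshot("side");cv2.imwrite("pics/s3.png",s["img"][100:420,180:500]);np.savez("s3.npz",**s)
E
```

```text
13.81 [514.6 347.1 259.3] F [ 0.  -0.1 -0.3] T [-0.01 -0.4   0.03] w 39.8 0.0
14.49 [515.  346.8 336.5] F [-0.   0.  -0.7] T [-0.06 -0.11 -0.01] w 40.0 0.0
16.47 [396.7 357.7 215.6] F [ 0.9 -0.   0.1] T [ 0.05 -0.01  0.01] w 0.5 0.0
17.18 [440.5 353.3 214.7] F [0.  0.3 0.2] T [ 0.02 -0.02  0.02] w -0.1 0.0
17.65 [466.1 351.2 214.8] F [-0.2  0.7  0.5] T [ 0.01 -0.04  0.04] w 0.1 0.0
18.12 [490.9 348.9 214.7] F [-0.6 -0.2  0.6] T [-0.01  0.03  0.02] w -0.1 0.0
18.58 [518.1 347.5 219.4] F [-0.6 -1.  14.6] T [-0.24 -0.17 -0.06] w -0.1 0.0
19.05 [544.6 345.2 220.3] F [ 2.8 -0.8 12.9] T [-0.15 -0.57 -0.04] w 0.0 0.0
19.39 [556.8 343.5 215.9] F [ 0.5 -0.3  1. ] T [ 0.03 -0.    0.03] w -0.1 0.0
19.73 [570.2 341.8 214.1] F [ 0.2 -0.3 -0.2] T [-0.02  0.   -0.  ] w -0.5 0.0
```

View pics/s3.png

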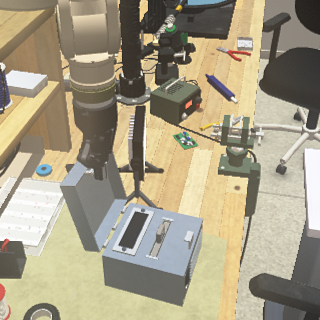

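```bash
python3 - <<'E'
import numpy as np,cv2
from h import *
s=dict(np.load("s3.npz"))
for th in(1.1,1.3,1.5,1.7,1.9):
    f=lambda a,h,y:px(s,box(np.array([84-a*np.cos(th)+h*np.sin(th),y,96+a*np.sin(th)+h*np.cos(th)]))).round()-[180,100]
    print(th,[f(164,0,78),f(164,32,78),f(164,0,-78),f(164,32,-78),f(4,32,78)])
print(px(s,[570.2,341.8,214.1])-[180,100])
im=cv2.resize(s["img"][230:370,220:330],None,fx=5,fy=5,interpolation=cv2.INTER_CUBIC);im=im[:600];cv2.imwrite("pics/s3c.png",im)
E
```

```text
1.1 [array([134., 204.]), array([118., 194.]), array([161., 152.]), array([147., 143.]), array([ 86., 243.])]
1.3 [array([117., 195.]), array([100., 188.]), array([146., 144.]), array([131., 138.]), array([ 84., 245.])]
1.5 [array([ 99., 189.]), array([ 82., 184.]), array([130., 139.]), array([115., 135.]), array([ 84., 247.])]
1.7 [array([ 82., 185.]), array([ 65., 184.]), array([114., 136.]), array([100., 135.]), array([ 84., 249.])]
1.9 [array([ 65., 185.]), array([ 50., 186.]), array([100., 137.]), array([ 86., 138.]), array([ 84., 252.])]
[100.77381312 177.87752369]
```

View pics/s3c.png

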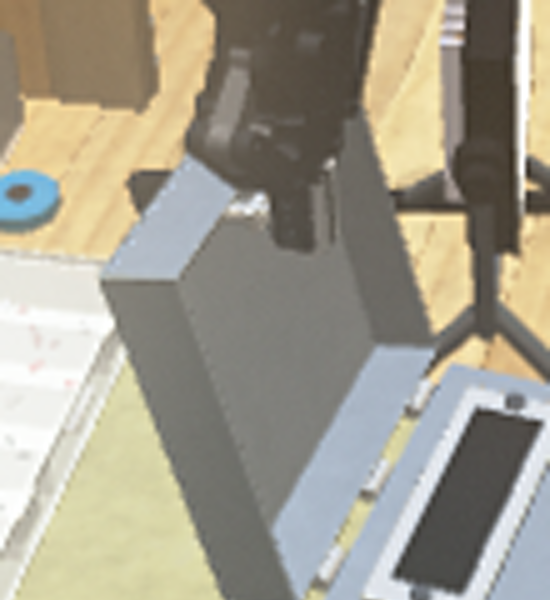

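The cover is at about 1.77 rad: its near outer corner is at (61,186), and 1.7–1.9 rad projects to (65,184)–(50,186). I'll back off and look down at the tab.

```bash
python3 - <<'E'
from workcell import ctrl,jaws,cams
import cv2,numpy as np
from h import *
ctrl.move_linear(box([-12,0,225]),Q(BY+1.55),max_speed=200)
jaws.grip(24,60)
ctrl.reach(box([-12,0,225]),Q(BY))
s=cams.snapshot("wrist");cv2.imwrite("pics/w4.png",s["img"]);np.savez("w4.npz",**s);st(ctrl)
print(px(s,box([-12,0,120])),px(s,box([-12,15,120])),px(s,box([-12,-15,120])))
E
```

```text
22.31 [453.6 352.4 225. ] F [ 0.2 -0.7 -0.8] T [-0.01 -0.04  0.01] w 24.2 0.0
[316.81003649 237.79912315] [316.85443911 216.78397933] [316.7670441  258.14682662]
```

View pics/w4.png

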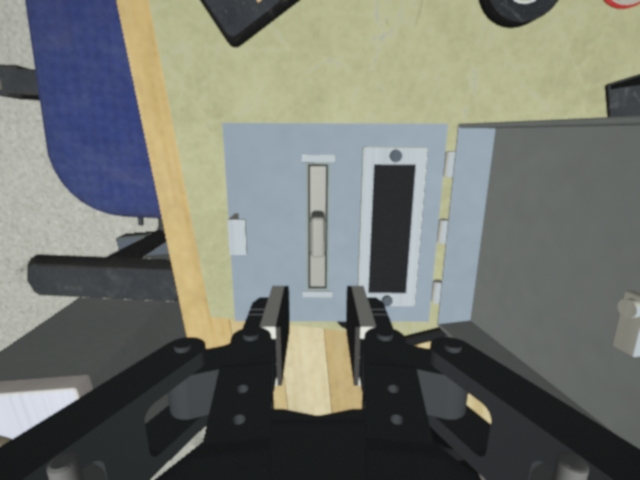

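The tab spans (317,212) to (317,258), centred where I predicted at (317,238). I'll grip it and draw the plate up.

```bash
python3 - <<'E'
from workcell import ctrl,jaws,cams
import cv2,numpy as np
from h import *
LAMP[0]=541
ctrl.move_linear(box([-12,0,135]),Q(BY))
ctrl.move_linear(box([-12,0,98.5]),max_speed=60);st(ctrl)
jaws.grip(0,60);st(ctrl)
for z in(105,125,150,185,218):
    ctrl.move_linear(box([-12,0,z]),max_speed=80);s=st(ctrl)
    if np.linalg.norm(s["ft_force"])>40: print("stop");raise SystemExit
if not 6<s["grip_width"]<13: print("lost");raise SystemExit
ax=np.array([np.cos(LY),np.sin(LY),0])
p=LAMP-110*ax;p[2]=218
ctrl.move_linear(p,Q(LY),max_speed=120)
p[2]=194;ctrl.move_linear(p,max_speed=100)
p=LAMP-62*ax;p[2]=194
ctrl.move_linear(p,max_speed=40);ctrl.sleep(.3);st(ctrl)
for n in("top","side"):
    s=cams.snapshot(n);np.savez(n+"9.npz",**s)
    c=s["img"][180:300,240:400] if n=="top" else s["img"][190:310,220:380]
    cv2.imwrite(f"pics/{n}9.png",cv2.resize(c,None,fx=4,fy=4,interpolation=cv2.INTER_CUBIC))
cv2.imwrite("pics/both9.png",np.hstack([cv2.resize(cv2.imread(f"pics/{n}9.png"),(400,300)) for n in("top","side")]))
E
```

```text
23.82 [453.6 352.4  98.5] F [-0.1  0.7  0.3] T [-0.01  0.02 -0.02] w 24.1 0.0
24.09 [454.  352.6  99.1] F [ 1.  -0.5  1.3] T [-0.03  0.04  0.06] w 8.4 60.2
24.34 [453.8 352.5 105.5] F [ 0.1  0.1 -1.9] T [-0.01  0.01  0.01] w 8.4 59.9
24.74 [453.9 352.5 125.4] F [ 0.3 -0.9 -1.3] T [ 0.04 -0.01  0.03] w 8.3 59.8
25.21 [453.7 352.5 150.2] F [-0.1  0.6 -1.9] T [ 0.04 -0.    0.02] w 8.8 59.8
25.8 [453.5 352.3 184.9] F [ 0.1  0.3 -1.7] T [-0.01  0.01  0.01] w 8.3 59.8
26.37 [453.6 352.4 217.9] F [ 0.6  0.3 -1.2] T [-0.   -0.01 -0.01] w 9.0 59.8
30.38 [479.9 127.3 194.1] F [ 1.3 -0.9 -0.8] T [-0.02  0.01 -0.03] w 8.4 59.8
```

View pics/both9.png

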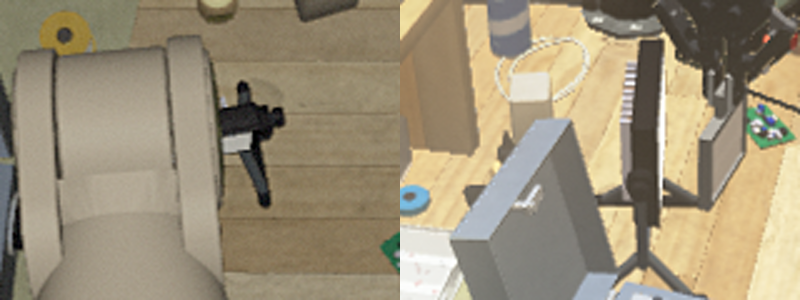

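The side view shows the plate upright in front of the lamp and parallel to it. Its near bottom corner is at about (340,272), and the cover is still open. One numeric check before handing in.

```bash
python3 - <<'E'
import numpy as np
from h import *
LAMP[0]=541
s=dict(np.load("side9.npz"));L=Rot.from_rotvec([0,0,LY]).apply
f=lambda *p:px(s,LAMP+L(p)).round(1)
print("plate near face corners bot/top far bot/top",f(-68,48,-40),f(-68,48,40),f(-68,-48,-40),f(-68,-48,40))
print("seen",[(220+(u-400)/2.5,190+v/2.5) for u,v in((700,205),(700,142),(743,165),(745,103))])
print("lamp near front top/bottom",f(0,75,56),f(0,75,-56),"seen",[(220+(u-400)/2.5,190+v/2.5) for u,v in((660,42),(658,225))])
E
```

```text
plate near face corners bot/top far bot/top [343.2 273.3] [343.5 244.3] [357.8 250.1] [358.7 222. ]
seen [(340.0, 272.0), (340.0, 246.8), (357.2, 256.0), (358.0, 231.2)]
lamp near front top/bottom [309.4 238. ] [310.9 278.5] seen [(324.0, 206.8), (323.2, 280.0)]
```

The check caught a sign error. The lamp's ends at (530,191) and (553,45), and its foot direction (114,20), give a yaw of +0.178 rad rather than −0.175. I'll back off, re-aim and check again.

```bash
sed -i 's/^LAMP=.*/LAMP=np.array([541,116.5,150]);LY=0.178/' h.py; python3 - <<'E'
from workcell import ctrl,jaws,cams
import cv2,numpy as np
from h import *
ax=np.array([np.cos(LY),np.sin(LY),0])
p=LAMP-105*ax;p[2]=194
ctrl.move_linear(p,Q(LY),max_speed=60)
p=LAMP-62*ax;p[2]=194
ctrl.move_linear(p,max_speed=40);ctrl.sleep(.3);st(ctrl)
s=cams.snapshot("side");np.savez("side10.npz",**s)
cv2.imwrite("pics/side10.png",cv2.resize(s["img"][190:310,260:400],None,fx=5,fy=5,interpolation=cv2.INTER_CUBIC))
L=Rot.from_rotvec([0,0,LY]).apply
f=lambda *p:((px(s,LAMP+L(p))-[260,190])*5).round()
print("plate front near b/t, far b/t",f(-68,48,-40),f(-68,48,40),f(-68,-48,-40),f(-68,-48,40),"back near b/t",f(-56,48,-40),f(-56,48,40))
print("lamp front near t/b far t/b",f(0,75,56),f(0,75,-56),f(0,-75,56),f(0,-75,-56))
E
```

```text
33.01 [479.9 105.5 194.1] F [-0.3  0.1 -0.3] T [ 0.   -0.02  0.01] w 8.5 59.8
plate front near b/t, far b/t [462. 389.] [466. 245.] [463. 268.] [467. 129.] back near b/t [436. 389.] [439. 245.]
lamp front near t/b far t/b [307. 247.] [311. 450.] [325.  68.] [328. 260.]
```

View pics/side10.png

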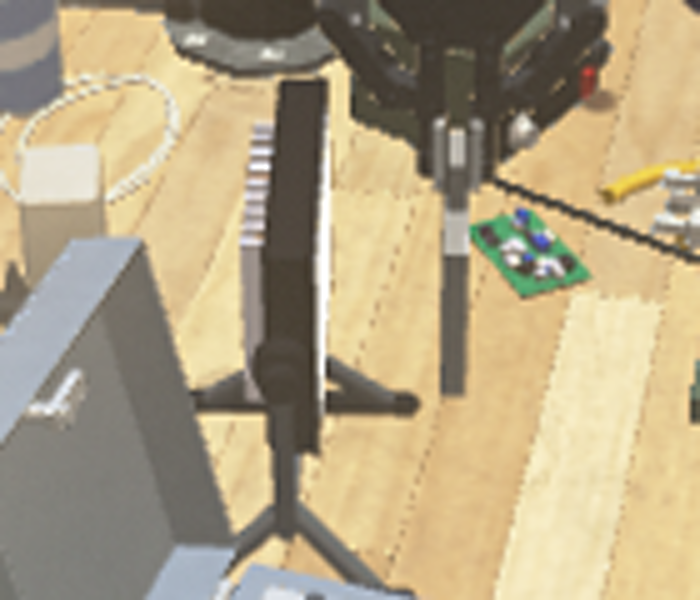

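The plate shows edge-on at u 440–467, parallel to the lamp face at u 318–328, and both match the projections. The separation is about 60 mm, nothing is touching, and the board and pliers haven't moved.

```bash
python3 -c "
from workcell import order;print(order.hand_in())"
```

```text
the job is handed in; nothing more can be done
None
```

I handed the job in at about 33 s on the robot clock: the catch is turned, the cover is open at about 1.77 rad, and the plate is held upright, square to the lamp and about 62 mm from its face without touching; the judge returned no verdict.

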